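# Second-depth bore check with a plug gauge

## Robot

A 6-joint arm with a two-finger parallel gripper is mounted at the origin on the work surface. World frame = base frame: x ahead of the robot, y to its left, z up, the work surface at z = 0. Lengths are in m, angles in rad, forces in N, time in s.
With the tool pointing down it reaches from about 0.35 to 0.725 m from the base axis. Payload 4.3 kg.
Tool frame: the origin (TCP) lies at the very end of the fingers, on their centre line; the grasp point (between the pads) lies 19 mm behind it (arm.pinch_z is the distance from the TCP to the grasp point, in m); z points along the fingers, x is the direction in which the jaws open and shut, and the axes are right-handed (so a half turn about z gives the same grasp; the last joint's range is limited). The gripper opens to 85 mm and grips with 20 to 120 N. Pads are 22 mm wide; open, the fingers measure 114 mm over their backs; the gripper's body (76 mm by 85 mm) begins 54 mm behind the grasp point. The pads swing forward as they close: fully open they stand 13 mm farther back than shut.
Start: joints at [1.073, 0.377, 0.081, 1.274, 0, 1.46], TCP at [0.217, 0.532, 0.231] pointing down, gripper open.
Joint ranges: [-2.72, 2.72], [-0.84, 1.66], [-1.02, 1.22], [-1.77, 2.12], [-1.37, 1.28], [-3.14, 3.14]. Speed limits (rad/s): [2.57, 2.57, 3.14, 3.14, 3.14, 3.14].

## Interface

Orientations are given as [roll, pitch, yaw] about the fixed x, y, z axes, in that order (R = Rz(yaw) Ry(pitch) Rx(roll)).
In Python, from plant import sense, cams, arm gives the robot as it stands. The module is installed in compiled form; this text tells all that it offers.
- The arm moves only by the shell command python3 -m jog 'ROWS' [OPENING]. ROWS is JSON, a list of rows, each a list of 2 entries, a list of its own where there are three numbers: the shift along the tool's x, y, z scaled (see below), then the turn, a rotation vector about the tool's x, y, z scaled (see below). A call has 1 to 8 rows; each row shifts and turns the commanded pose from where the row before left it, along the tool's axes as they then stand; what a row does not reach is not made up. The controller multiplies each number of a shift by 0.05 m and each number of a turn by 5 degrees. A row lasts 1/10 s, in which the tool goes at most 50 mm and 8.59 degrees, less where a joint would pass 70% of its speed; a pose out of reach is approached as far as the arm can. A call with a number of a shift or a turn outside -1 to 1 is refused whole. A call with a gripper value outside its range is refused whole. OPENING is the opening, from -1 (shut) to 1 (fully open), so that 0 is half open, set as the call begins (- or left out, the last holds). The fingers move at their own pace and stop on an object; the grip force is fixed at half the most. Time passes only in rows, so rows that do not move let the fingers close. It gives the time, the measured TCP pose, the force and the opening at its end, in the units of the state.
- sense(): the state, without advancing time (a new reading comes with each control period).
- cams.capture(name): name is "side" or "top"; returns a dict with "frame" (384x512x3 uint8, red, green, blue), "z_map" (384x512 float32, m along the optical axis (not along the pixel's ray), 0 where there is no reading), "intrinsics" (3x3 intrinsics, pixels), "rvec" (rotation vector, rad) and "tvec" (3), from world to camera coordinates, as OpenCV has them. Camera axes: x right, y down, z forward; pixel columns grow to the right and rows downward; lengths in m; the calibration is good to about 2 mm. A picture is of the moment at which its call begins.
- arm.finish_job(): hands the job in, once; it reports no verdict.
The state is a dict: "time": time; "joint_pos": joint angles; "qvel": joint speeds; "joint_torque": joint torques, N m; "tcp_pos": TCP position; "eef_rot": TCP orientation; "force": force on the tool from outside, world axes, zero at the start; "ft_torque": the same for the moment, N m; "grip_width": opening from 0.0 (shut) to 1.0 (fully open).
Only numpy, scipy, OpenCV 4.12 (cv2) and the standard library are available. Lean on these libraries where they do the work, as an engineer would, in place of code of your own. Each camera call takes 0.05 s, during which the arm holds its last target.

## Task

The plug gauge sits fully home in the leaning bore of the black payload housing. On the grey readout console press and let go of the round key, then the square key, then the bar key, one at a time; after that take the plug gauge by its handle and draw it straight out along its bore, without forcing it or tilting it, by 35 mm, so that its engraved ring comes level with the mouth of the bore. Finish while still holding the gauge there, not pulled right out, and leave everything else on the bench undisturbed.

Things in the scene. Friction and masses are not known exactly. Their poses are not given: they have to be found in the camera images.
- bore_mouth (a point): Centre of the bore's mouth in the flat 100 by 100 mm top face of the black block, 117 mm above the table. z axis: the bore's axis, pointing out of it, leaning 20 degrees (0.35 rad) from vertical, roughly towards the robot; y is level; x, y lie along the face's edges. The bore is 21 mm across, 80 mm deep and fixed. Only four 3 mm screw heads stand at the face's corners.
- gauge_head (a point): Point on the plug gauge's axis, half-way up its ribbed aluminium handle, a cylinder 28 mm across that reaches from 26 mm above to 26 mm below this point. Under the handle is a shoulder disc 32 mm across, 4 mm thick, resting on the block's top face when home; this point is then 30 mm out from the bore's mouth. z runs along the gauge, out of the bore.
- gauge: The whole plug gauge, 126 mm long, 0.18 to 0.36 kg. Origin on its axis at the shoulder's underside, z as above. Below the shoulder is a steel rod 20 mm across, 70 mm long, with an engraved ring 35 mm below the shoulder. It is loose in the bore with 1 mm of play; only gravity and friction hold it, and it slides back down when let go.
- housing: The fixed housing on its aluminium cradle (150 by 130 mm, 10 mm thick base plate), carrying the black block. Origin under the centre of the cradle; its -x side is the side the bore leans to.
- console: The fixed grey readout console, 130 mm deep (x) by 230 mm wide (y), deck 34 mm high with the three keys in one row along y, 65 mm apart in any order, and a 68 mm high screen ridge along its far (+x) side beginning 55 mm behind the row of keys. Origin under its centre.
- key_round_top (a point): Centre of the top of the round key, flat cap 28 mm across; on the console, 50 mm above the table at rest, 6 mm of travel straight down.
- key_round (a joint): Travel of the round key in m: 0 at rest, 0.006 fully down. It counts as pressed beyond 0.004; it springs back when let go. It starts to move at 1.5 N and is fully down at 5 N.
- key_square_top (a point): Centre of the top of the square key, flat cap 26 by 26 mm; on the console, 50 mm above the table at rest, 6 mm of travel straight down.
- key_square (a joint): Travel of the square key in m: 0 at rest, 0.006 fully down. It counts as pressed beyond 0.004; it springs back when let go. It starts to move at 1.5 N and is fully down at 5 N.
- key_bar_top (a point): Centre of the top of the bar key, narrow flat cap 40 mm (its own x) by 13 mm (its own y); on the console, 50 mm above the table at rest, 6 mm of travel straight down.
- key_bar (a joint): Travel of the bar key in m: 0 at rest, 0.006 fully down. It counts as pressed beyond 0.004; it springs back when let go. It starts to move at 1.5 N and is fully down at 5 N.
- spare_gauge: Bystander, leave alone: smaller spare plug gauge standing on its handle, 26 mm across, 85 mm tall. Origin at its underside.
- lens_cap: Bystander, leave alone: black disc cap, 52 mm across, 18 mm thick. Origin at its underside.
- screw_tray: Bystander, leave alone: flat aluminium tray 70 by 90 by 18 mm. Origin at its underside.
- screwdriver: Bystander, leave alone: black-handled screwdriver 190 mm long, lying. Origin at its underside.
- spanner: Bystander, leave alone: steel spanner 140 mm long, lying. Origin at its underside.
- wipe_bottle: Bystander, leave alone: white bottle, 60 mm across, 150 mm tall. Origin at its underside.
- tape_roll: Bystander, leave alone: amber ring-shaped roll, 90 mm across, 20 mm tall. Origin at its underside.

How it is judged:
On the way, in this order (a step that is already met when the one before it is completed fails the run):
1. the round key is pressed down by itself, the plug gauge still fully home (value of joint key_round above 0.004 m and z of gauge_head in the frame of bore_mouth below 0.034 m and value of joint each of key_square, key_bar below 0.002 m), for 0.05 s.
2. the square key is pressed down by itself, the plug gauge still fully home (value of joint key_square above 0.004 m and z of gauge_head in the frame of bore_mouth below 0.034 m and value of joint each of key_round, key_bar below 0.002 m), for 0.05 s.
3. the bar key is pressed down by itself, the plug gauge still fully home (value of joint key_bar above 0.004 m and z of gauge_head in the frame of bore_mouth below 0.034 m and value of joint each of key_round, key_square below 0.002 m), for 0.05 s.
4. with all keys let go, the gauge is drawn partway out and held by the fingers (z of gauge_head in the frame of bore_mouth between 0.058 and 0.072 m and angle between the z axis of gauge_head and the z axis of bore_mouth, either way round below 0.06 rad and contact force between the fingers and gauge above 2 N and x of gauge_head in the frame of bore_mouth between -0.005 and 0.005 m and y of gauge_head in the frame of bore_mouth between -0.005 and 0.005 m and value of joint each of key_round, key_square, key_bar below 0.002 m), for 0.3 s.
At the end, for the whole second after the job is handed in: The gauge is gripped by the fingers and stays drawn 35 mm out of its bore (28 to 42 mm), its rod still in the bore and in line with it (within 5 mm and 0.06 rad), and all three keys are up (all of step 4); the arm keeps its last pose, push and grip.
It fails at once if two keys are pressed at the same time (value of joint each of key_round, key_square above 0.003 m or value of joint each of key_round, key_bar above 0.003 m or value of joint each of key_square, key_bar above 0.003 m).
It fails at once if the gauge is pulled right out of the bore (z of gauge_head in the frame of bore_mouth above 0.095 m).
It fails at once if the gauge is forced: while drawn it bears on the housing with more than 28 N (contact force between gauge and housing above 28 N and z of gauge_head in the frame of bore_mouth above 0.036 m).
It fails at once if a bystander is pushed or knocked over (distance of any of spare_gauge, lens_cap, screw_tray, screwdriver, spanner, wipe_bottle, tape_roll from where it was at the start of the episode above 0.02 m).
It also fails if it takes over 51 s, if anything falls off the work surface, if the arm or the gripper's body presses on something with over 40 N, if the wrist force passes 120 N, or if a joint passes its speed limit or range.

## Working session

There is one attempt and no reset: what is moved stays moved. The work goes in short steps, Python scripts to look and compute and a shell command to move; the robot and the scene stay as the last step left them, time stands still between calls to the robot, and variables do not carry over. Pictures are saved under pics/ and viewed, and the job is handed in when it is done.

```bash
mkdir -p pics
python3 - <<'E'
from plant import sense,cams,arm
import cv2,numpy as np
print(sense(),arm.pinch_z)
for n in("side","top"):
    c=cams.capture(n); np.savez(f"{n}0.npz",**c)
    cv2.imwrite(f"pics/{n}0.png",cv2.resize(c["frame"][:,:,::-1],(768,576)))
    print(n,c["intrinsics"],c["rvec"],c["tvec"])
E
```

```text
{'time': 0.0, 'joint_pos': array([ 1.07272140e+00,  3.78073546e-01,  7.95948574e-02,  1.27440383e+00,
       -1.88885919e-05,  1.46048173e+00]), 'qvel': array([ 0.00016656, -0.00265178, -0.00090641,  0.000154  , -0.00160145,
        0.00044636]), 'joint_torque': array([-2.30055761e-03, -4.63603735e+01,  2.69875306e+01,  2.08085461e-02,
       -4.10621142e-04,  3.04640366e-06]), 'tcp_pos': array([0.21710012, 0.53171173, 0.23034288]), 'eef_rot': array([-3.14138176e+00,  2.07558923e-03,  1.18303624e+00]), 'force': array([ 0.39266448,  0.45781721, -0.75688147]), 'ft_torque': array([ 0.04163859, -0.02350818,  0.00745978]), 'grip_width': 0.9964826982218358} 0.0187
side [[423.46209142   0.         254.8725593 ]
 [  0.         423.46209142 194.4891072 ]
 [  0.           0.           1.        ]] [ 0.14834717 -2.745177    1.36239924] [0.60697961 0.11596124 1.39656854]
top [[399.10831263   0.         252.11984002]
 [  0.         399.10831263 190.44235366]
 [  0.           0.           1.        ]] [ 2.11386926 -2.165143    0.19255995] [0.01065442 0.61540415 1.25515455]
```

View pics/side0.png

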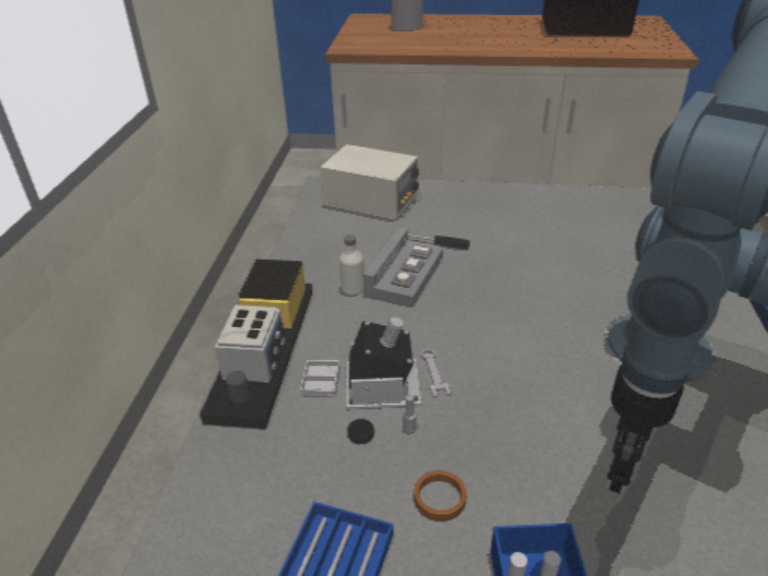

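View pics/top0.png

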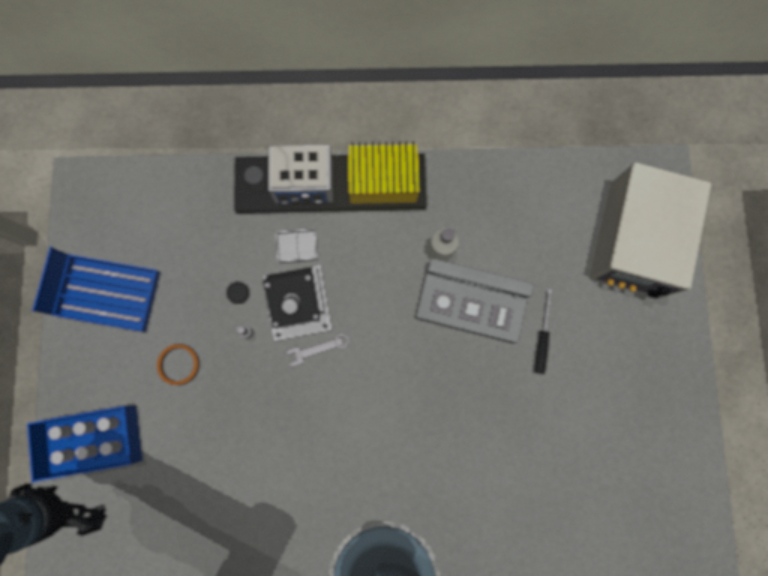

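The top view shows the round, square and bar keys at about (443,301), (473,309) and (502,317). The black block is near (293,298), with the handle at (290,303). I'll enlarge these areas and measure them.

```bash
cat > h.py <<'E'
import numpy as np,cv2
def load(f):
    c=dict(np.load(f)); R=cv2.Rodrigues(c["rvec"])[0]; return c,c["intrinsics"],R,c["tvec"]
def ray(f,uv):
    c,K,R,t=load(f); d=R.T@np.linalg.inv(K)@np.array([uv[0],uv[1],1.]); return -R.T@t,d
def onz(f,uv,z):
    o,d=ray(f,uv); return o+d*(z-o[2])/d[2]
def dep(f):
    c,K,R,t=load(f); v,u=np.mgrid[:384,:512]; Z=c["z_map"]
    P=np.stack([(u-K[0,2])/K[0,0]*Z,(v-K[1,2])/K[1,1]*Z,Z],-1); W=(P-t)@R
    W[Z==0]=np.nan; return W
def proj(f,P):
    c,K,R,t=load(f); return cv2.projectPoints(np.array(P,float).reshape(-1,3),c["rvec"],t,K,None)[0][:,0]
def tri(f1,uv1,f2,uv2):
    (a,d),(b,e)=ray(f1,uv1),ray(f2,uv2); s=np.linalg.lstsq(np.c_[d,-e],b-a,rcond=None)[0]
    p,q=a+s[0]*d,b+s[1]*e; return (p+q)/2,np.linalg.norm(p-q)
E
python3 - <<'E'
from h import *
def crop(f,x,y,w,h,s,o):
    im=np.load(f)["frame"][y:y+h,x:x+w,::-1]; cv2.imwrite(o,cv2.resize(im,None,fx=s,fy=s,interpolation=cv2.INTER_CUBIC))
crop("top0.npz",270,165,95,70,8,"pics/tk.png")
crop("top0.npz",160,160,80,80,7,"pics/tb.png")
crop("side0.npz",220,200,90,75,8,"pics/sb.png")
crop("side0.npz",230,145,90,65,8,"pics/sk.png")
E
```

```text
(no output)
```

View pics/tk.png

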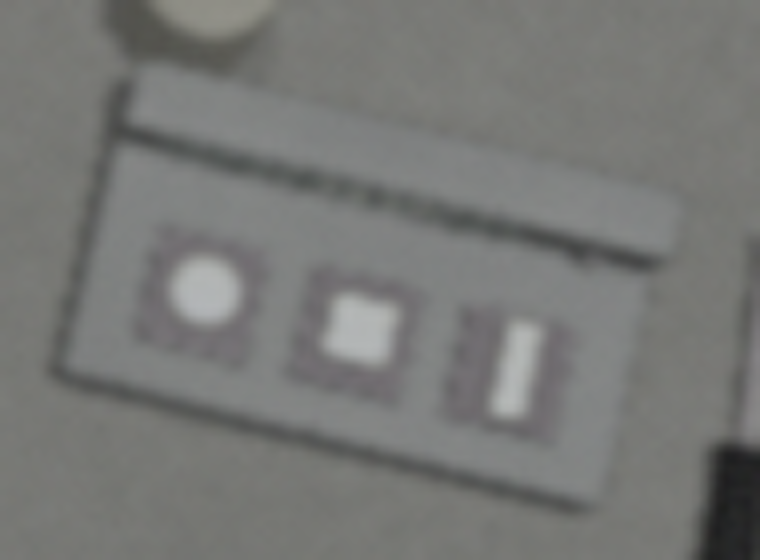

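View pics/tb.png

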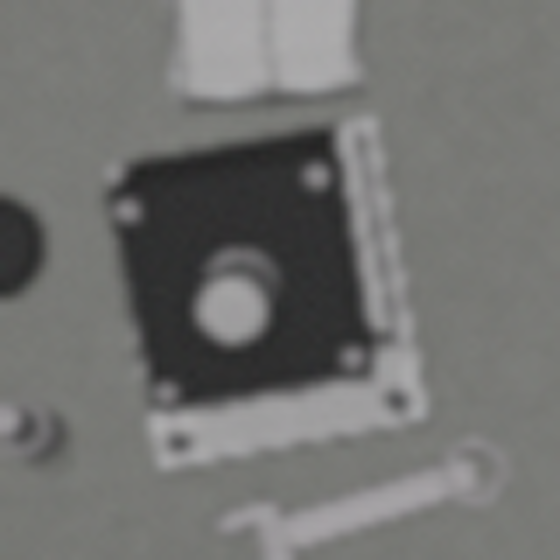

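View pics/sb.png

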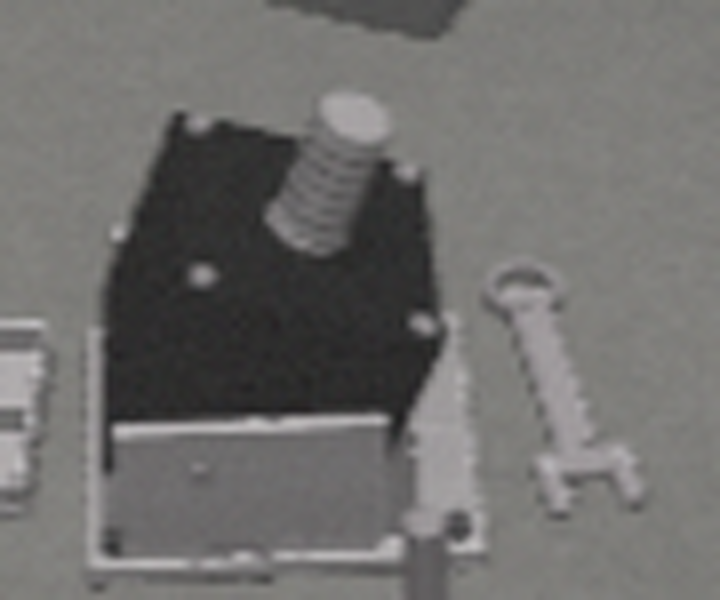

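View pics/sk.png

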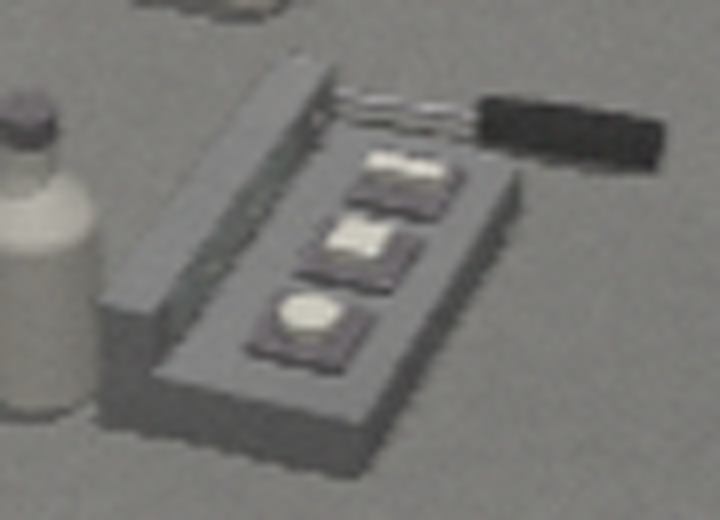

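Run:
```python
from h import *
T,S="top0.npz","side0.npz"
g=np.load(T)["frame"].astype(float).mean(2); gs=np.load(S)["frame"].astype(float).mean(2)
def cen(g,u,v,r,th=None):
    u0,v0=int(round(u)),int(round(v)); w=g[v0-r:v0+r+1,u0-r:u0+r+1]
    if th is None: th=(w.max()+np.median(w))/2
    W=np.clip(w-th,0,None); y,x=np.mgrid[v0-r:v0+r+1,u0-r:u0+r+1]; return (W*x).sum()/W.sum(),(W*y).sum()/W.sum()
m=lambda p,s,x,y:((p[0]+.5)/s-.5+x,(p[1]+.5)/s-.5+y)
print("keys")
K=[]
for n,a,b in(("round",(205,290),(310,312)),("sq",(360,327),(362,236)),("bar",(516,369),(406,163))):
    ut=m(a,8,270,165);us=m(b,8,230,145)
    ct=cen(g,*ut,7,165);cs=cen(gs,*us,5,170)
    print(n,ut,ct,us,cs);p=onz(T,ct,.05);q=onz(S,cs,.05);t,e=tri(T,ct,S,cs);K.append(p)
    print("  top@.05",p.round(4),"side@.05",q.round(4),"tri",t.round(4),round(e,4))
print(np.linalg.norm(K[0]-K[1]),np.linalg.norm(K[1]-K[2]))
print("screws")
Q=[]
for a,b in(((128,209),(198,122)),):pass
tops=[(128,209),(316,175),(352,356),(166,391)]; sides=[(203,274),(198,122),(408,170),(424,322)]
for a,b in zip(tops,sides):
    ut=m(a,7,160,160);us=m(b,8,220,200)
    t,e=tri(T,ut,S,us); Q.append(t);print(t.round(4),round(e,4))
Q=np.array(Q);c=Q.mean(0);U,s,V=np.linalg.svd(Q-c);n=V[2]*np.sign(V[2,2])
print("c",c,"n",n,"tilt",np.degrees(np.arccos(n[2])),"edges",[np.linalg.norm(Q[i]-Q[i-1]) for i in range(4)])
t,e=tri(T,m((232,309),7,160,160),S,m((356,117),8,220,200));print("handle top",t.round(4),e, "from top z guess")
W=dep(T);
for nm,W in(("T",dep(T)),("S",dep(S))):
    pts=W.reshape(-1,3); 
    k=(np.linalg.norm(pts[:,:2]-c[:2],axis=1)<.055)&(pts[:,2]>.06)
    A=pts[k]
    # plane RANSAC-ish
    b=None;rng=np.random.default_rng(0)
    for _ in range(500):
        x=A[rng.choice(len(A),3)];nn=np.cross(x[1]-x[0],x[2]-x[0]);l=np.linalg.norm(nn)
        if l<1e-6: continue
        nn/=l; 
        if abs(nn[2])<.8: continue
        i=abs((A-x[0])@nn)<.003
        if b is None or i.sum()>b.sum(): b=i
    P=A[b];pc=P.mean(0);nn=np.linalg.svd(P-pc)[2][2];nn*=np.sign(nn[2])
    print(nm,len(P),len(A),"center",pc,"n",nn,np.degrees(np.arccos(nn[2])),"yaw of lean",np.degrees(np.arctan2(nn[1],nn[0])), "plane z at c",pc[2]-((c-pc)[:2]@nn[:2])/nn[2])
```

```text
keys
round (295.1875, 200.8125) (np.float64(295.24778046811946), np.float64(200.91848264729623)) (268.3125, 183.5625) (np.float64(268.35436893203877), np.float64(183.3876560332871))
  top@.05 [ 0.5778 -0.1441  0.05  ] side@.05 [ 0.5779 -0.1419  0.05  ] tri [ 0.5781 -0.1444  0.0483] 0.0001
sq (314.5625, 205.4375) (np.float64(314.55954088952655), np.float64(205.7374461979914)) (274.8125, 174.0625) (np.float64(274.5462295081967), np.float64(174.14819672131145))
  top@.05 [ 0.5605 -0.2065  0.05  ] side@.05 [ 0.5604 -0.2031  0.05  ] tri [ 0.5607 -0.207   0.0474] 0.0001
bar (334.0625, 210.6875) (np.float64(333.9777195281783), np.float64(210.91743119266056)) (280.3125, 164.9375) (np.float64(280.0833333333333), np.float64(165.13483146067415))
  top@.05 [ 0.542 -0.269  0.05 ] side@.05 [ 0.5441 -0.2663  0.05  ] tri [ 0.5433 -0.2695  0.0478] 0.0021
0.06474192938373825 0.06513852324480475
screws
[0.6101 0.2244 0.1332] 0.0001
[0.6233 0.1421 0.134 ] 0.0001
[0.5459 0.1295 0.1059] 0.001
[0.5325 0.2119 0.1052] 0.0006
c [0.5779382  0.17696861 0.11958476] n [-0.33389306 -0.04534748  0.94151953] tilt 19.69167166863071 edges [np.float64(0.08337546944683005), np.float64(0.0833395118270912), np.float64(0.08328019687768161), np.float64(0.08350271407969981)]
handle top [0.5601 0.1742 0.168 ] 2.4281281243505593e-05 from top z guess
T 668 981 center [0.57860842 0.17624397 0.11885481] n [-0.34299698 -0.05297322  0.93784162] 20.307811952107546 yaw of lean -171.22047829899006 plane z at c 0.11865062478887926
S 508 917 center [0.58014708 0.18467106 0.11724735] n [-0.33746521 -0.04954173  0.94003343] 19.94282849731579 yaw of lean -171.64832507911245 plane z at c 0.11604844578517944
```

```bash
cat >> h.py <<'E'
from scipy.spatial.transform import Rotation as Ro
def plan(goal,Rg=None):
    from plant import sense
    s=sense(); R=Ro.from_euler("xyz",s["eef_rot"]); p=s["tcp_pos"]
    d=R.inv().apply(np.array(goal)-p)
    print("t",round(s["time"],2),"tcp",p.round(4),"shift mm tool",(d*1000).round(1),"units",(d/.05).round(2),"F",s["force"].round(1),"w",round(s["grip_width"],3))
    if Rg is not None:
        r=(R.inv()*Rg).as_rotvec(degrees=True); print("turn deg",r.round(2),"units",(r/5).round(2))
E
python3 - <<'E'
from h import *
W=dep("top0.npz").reshape(-1,3)
k=(W[:,2]>.12)&(W[:,2]<.16)&(abs(W[:,1]+.14)<.09)&(W[:,0]>.55)
print("bottle",W[k].mean(0),k.sum()); print(proj("top0.npz",[.578,-.144,.05]))
print("bottle cap tri",tri("top0.npz",(447*2/3,237*2/3),"side0.npz",(349.5*2/3,239*2/3)))
plan([.578,-.144,.23],Ro.from_euler("xyz",[np.pi,0,1.183]))
E
```

```text
bottle [ 0.75110009 -0.12294088  0.13964493] 115
[[295.20246249 200.8564444 ]]
bottle cap tri (array([ 0.7012527 , -0.14693909,  0.14291352]), np.float64(0.0055794465141925185))
t 0.1 tcp [0.2171 0.5318 0.2304] shift mm tool [-489.2  589.6    1.2] units [-9.78 11.79  0.02] F [0.5 0.4 0.1] w 1.002
turn deg [-0.01  0.1   0.01] units [-0.    0.02  0.  ]
```

```bash
python3 -m jog '[[[-0.6,0.7,0],[0,0,0]],[[-0.6,0.7,0],[0,0,0]],[[-0.6,0.7,0],[0,0,0]],[[-0.6,0.7,0],[0,0,0]],[[-0.6,0.7,0],[0,0,0]],[[-0.6,0.7,0],[0,0,0]],[[-0.6,0.7,0],[0,0,0]],[[-0.6,0.7,0],[0,0,0]]]' -1
python3 -c "
from h import *
plan([.578,-.144,.23],Ro.from_euler('xyz',[np.pi,0,1.183]))"
```

```text
time: 0.9
tcp_pos: [0.3861, 0.2025, 0.2311]
eef_rot: [-3.141, 0.0, 1.183]
force: [1.1, -0.4, 0.7]
grip_width: 0.003
t 0.9 tcp [0.3861 0.2025 0.2311] shift mm tool [-248.2  308.7    1. ] units [-4.96  6.17  0.02] F [ 1.1 -0.4  0.7] w 0.003
turn deg [-0.02  0.01  0.01] units [-0.  0.  0.]
```

```bash
python3 -m jog '[[[-0.62,0.75,0],[0,0,0]],[[-0.62,0.75,0],[0,0,0]],[[-0.62,0.75,0],[0,0,0]],[[-0.62,0.75,0],[0,0,0]],[[-0.62,0.75,0.3],[0,0,0]],[[-0.62,0.75,0.3],[0,0,0]],[[-0.62,0.75,0.4],[0,0,0]],[[-0.62,0.75,0.4],[0,0,0]]]'
python3 -m jog '[[[0,0,0],[0,0,0]],[[0,0,0],[0,0,0]]]'
python3 -c "
from h import *
plan([.578,-.144,.07],Ro.from_euler('xyz',[np.pi,0,1.183]))"
```

```text
time: 1.7
tcp_pos: [0.5672, -0.1348, 0.1628]
eef_rot: [-3.141, -0.0, 1.183]
force: [1.1, 0.6, 0.5]
grip_width: 0.001
time: 1.9
tcp_pos: [0.5659, -0.1334, 0.1623]
eef_rot: [-3.138, -0.0, 1.181]
force: [0.2, 1.0, 0.6]
grip_width: 0.002
t 1.9 tcp [ 0.5659 -0.1334  0.1623] shift mm tool [-5.2 15.6 92.3] units [-0.1   0.31  1.85] F [0.2 1.  0.6] w 0.002
turn deg [-0.19 -0.02 -0.1 ] units [-0.04 -0.   -0.02]
```

```bash
python3 -m jog '[[[-0.1,0.31,0.5],[0,0,0]],[[0,0,0.7],[0,0,0]],[[0,0,0.65],[0,0,0]],[[0,0,0],[0,0,0]],[[0,0,0],[0,0,0]]]'
python3 -c "
from h import *
plan([.578,-.144,.044],Ro.from_euler('xyz',[np.pi,0,1.183]))
from plant import cams
for n in ('side','top'):
    c=cams.capture(n); np.savez(f'{n}1.npz',**c)
a=np.load('side1.npz')['frame'][130:220,220:340,::-1]
cv2.imwrite('pics/s1.png',cv2.resize(a,None,fx=6,fy=6))
"
```

```text
time: 2.4
tcp_pos: [0.5786, -0.1421, 0.0722]
eef_rot: [-3.141, -0.0, 1.184]
force: [-0.3, -1.1, 0.1]
grip_width: -0.001
t 2.4 tcp [ 0.5786 -0.1421  0.0722] shift mm tool [-2.   0.2 28.2] units [-0.04  0.    0.56] F [-0.3 -1.1  0.1] w -0.001
turn deg [-0.06 -0.01  0.09] units [-0.01 -0.    0.02]
```

View pics/s1.png

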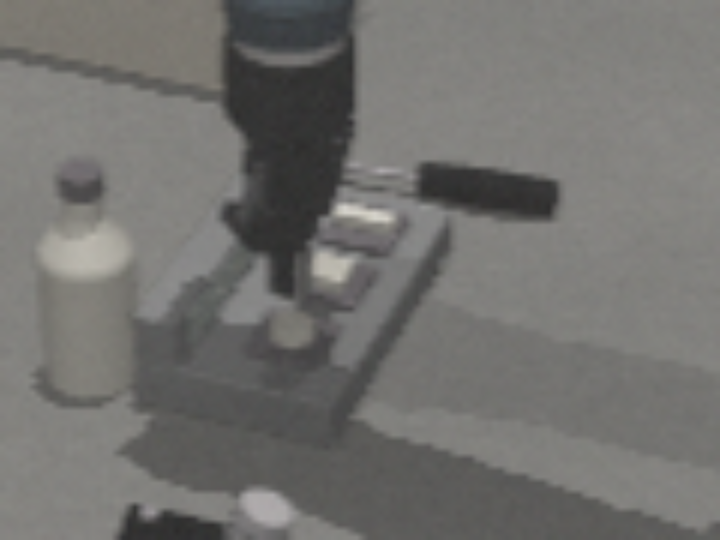

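The side view shows the closed fingertips at (283,290), directly above the round key at (292,328). The bottle is clear. I'll press now.

```bash
python3 -m jog '[[[-0.02,0,0.4],[0,0,0]],[[0,0,0.08],[0,0,0]],[[0,0,0.08],[0,0,0]],[[0,0,0],[0,0,0]],[[0,0,0],[0,0,0]]]'
python3 -c "
from h import *
plan([.578,-.144,.044])"
```

```text
time: 3.0
tcp_pos: [0.5797, -0.1445, 0.0447]
eef_rot: [3.14, -0.001, 1.183]
force: [-0.4, 1.7, 4.3]
grip_width: 0.0
t 3.0 tcp [ 0.5797 -0.1445  0.0447] shift mm tool [-0.2 -1.8  0.7] units [-0.   -0.04  0.01] F [-0.4  1.7  4.3] w 0.0
```

```bash
python3 -m jog '[[[0,0,0.03],[0,0,0]],[[0,0,0],[0,0,0]],[[0,0,0],[0,0,0]]]'
python3 -c "
from h import *
plan([.5605,-.2065,.07])"
python3 -m jog '[[[0,0,-0.3],[0,0,0]],[[0,0,-0.3],[0,0,0]],[[0,0,0],[0,0,0]]]'
python3 -c "
from h import *
plan([.5605,-.2067,.07])"
```

```text
time: 3.3
tcp_pos: [0.5797, -0.1445, 0.0439]
eef_rot: [3.139, -0.001, 1.183]
force: [-3.4, 1.5, 12.3]
grip_width: -0.001
t 3.3 tcp [ 0.5797 -0.1445  0.0439] shift mm tool [-64.7   5.7 -26.1] units [-1.29  0.11 -0.52] F [-3.4  1.5 12.3] w -0.001
time: 3.6
tcp_pos: [0.5804, -0.145, 0.0738]
eef_rot: [3.138, -0.0, 1.183]
force: [0.8, 0.1, 0.7]
grip_width: -0.001
t 3.6 tcp [ 0.5804 -0.145   0.0738] shift mm tool [-64.6   4.9   3.8] units [-1.29  0.1   0.08] F [0.8 0.1 0.7] w -0.001
```

```bash
python3 -m jog '[[[-0.65,0.05,0],[0,0,0]],[[-0.64,0.05,0],[0,0,0]],[[0,0,0],[0,0,0]],[[0,0,0],[0,0,0]]]'
python3 -c "
from h import *
plan([.5605,-.2067,.044])"
```

```text
time: 4.0
tcp_pos: [0.5584, -0.2062, 0.0709]
eef_rot: [-3.14, -0.001, 1.181]
force: [-0.2, 0.5, 0.6]
grip_width: -0.0
t 4.0 tcp [ 0.5584 -0.2062  0.0709] shift mm tool [ 0.3  2.1 26.9] units [0.01 0.04 0.54] F [-0.2  0.5  0.6] w -0.0
```

```bash
python3 -m jog '[[[0,0.04,0.4],[0,0,0]],[[0,0,0.08],[0,0,0]],[[0,0,0.08],[0,0,0]],[[0,0,0],[0,0,0]],[[0,0,0],[0,0,0]]]'
python3 -c "
from h import *
plan([.5605,-.2067,.044])"
```

```text
time: 4.5
tcp_pos: [0.5608, -0.2057, 0.0445]
eef_rot: [-3.141, -0.0, 1.184]
force: [-2.5, 1.3, 3.9]
grip_width: -0.001
t 4.5 tcp [ 0.5608 -0.2057  0.0445] shift mm tool [-1.   0.1  0.5] units [-0.02  0.    0.01] F [-2.5  1.3  3.9] w -0.001
```

```bash
python3 -m jog '[[[0,0,0.03],[0,0,0]],[[0,0,0],[0,0,0]],[[0,0,0],[0,0,0]]]'
python3 -m jog '[[[0,0,-0.3],[0,0,0]],[[0,0,-0.3],[0,0,0]],[[0,0,0],[0,0,0]]]'
python3 -c "
from h import *
plan([.5428,-.269,.07])"
```

```text
time: 4.8
tcp_pos: [0.5608, -0.2058, 0.044]
eef_rot: [3.142, -0.001, 1.184]
force: [-2.3, 3.1, 12.0]
grip_width: 0.001
time: 5.1
tcp_pos: [0.5625, -0.207, 0.0744]
eef_rot: [3.138, 0.0, 1.184]
force: [0.5, 0.2, 0.4]
grip_width: -0.003
t 5.1 tcp [ 0.5625 -0.207   0.0744] shift mm tool [-64.9   5.2   4.4] units [-1.3   0.1   0.09] F [0.5 0.2 0.4] w -0.003
```

```bash
python3 -m jog '[[[-0.65,0.05,0],[0,0,0]],[[-0.65,0.05,0],[0,0,0]],[[0,0,0],[0,0,0]],[[0,0,0],[0,0,0]]]'
python3 -c "
from h import *
plan([.5428,-.269,.044])"
```

```text
time: 5.5
tcp_pos: [0.5404, -0.2687, 0.0714]
eef_rot: [-3.14, -0.001, 1.182]
force: [0.6, -0.7, -0.0]
grip_width: 0.001
t 5.5 tcp [ 0.5404 -0.2687  0.0714] shift mm tool [ 0.6  2.4 27.4] units [0.01 0.05 0.55] F [ 0.6 -0.7 -0. ] w 0.001
```

```bash
python3 -m jog '[[[0,0.05,0.4],[0,0,0]],[[0,0,0.08],[0,0,0]],[[0,0,0.08],[0,0,0]],[[0,0,0.02],[0,0,0]],[[0,0,0],[0,0,0]]]'
python3 -m jog '[[[0,0,0.02],[0,0,0]],[[0,0,0],[0,0,0]],[[0,0,0],[0,0,0]]]'
```

```text
time: 6.0
tcp_pos: [0.5431, -0.2684, 0.0441]
eef_rot: [-3.141, -0.001, 1.184]
force: [-1.0, 1.7, 5.6]
grip_width: -0.001
time: 6.3
tcp_pos: [0.5432, -0.2684, 0.044]
eef_rot: [-3.141, -0.001, 1.184]
force: [-2.5, 3.4, 10.9]
grip_width: -0.004
```

The bar key bottomed as well, at 10.9 N. Next I'll lift and work out the pre-grasp pose on the bore's axis.

```bash
python3 -m jog '[[[0,0,-0.5],[0,0,0]],[[0,0,-0.9],[0,0,0]],[[0,0,-0.9],[0,0,0]],[[0,0,-0.9],[0,0,0]],[[0,0,0],[0,0,0]]]'
cat >> h.py <<'E'
yw=np.radians(-171.0); n=np.array([np.sin(np.radians(20))*np.cos(yw),np.sin(np.radians(20))*np.sin(yw),np.cos(np.radians(20))])
M=np.array([.5788,.1771,.117])
zt=-n; xt=np.array([np.cos(np.radians(99)),np.sin(np.radians(99)),0]); RG=Ro.from_matrix(np.c_[xt,np.cross(zt,xt),zt])
def axis():
    from plant import sense
    s=sense(); R=Ro.from_euler("xyz",s["eef_rot"]); d=s["tcp_pos"]-M
    print("along",round(1e3*d@n,1),"x,y mm",(RG.inv().apply(d-(d@n)*n)*1e3).round(1),"tilt",np.degrees((R.inv()*RG).magnitude()).round(2),"F tool",R.inv().apply(s["force"]).round(1),"T",s["ft_torque"].round(2),"w",round(s["grip_width"],3))
E
python3 -c "
from h import *
plan(M+.125*n,RG)"
```

```text
time: 6.8
tcp_pos: [0.5468, -0.2712, 0.2101]
eef_rot: [3.129, 0.002, 1.184]
force: [0.8, -1.2, -0.0]
grip_width: -0.001
t 6.8 tcp [ 0.5468 -0.2712  0.2101] shift mm tool [ 405.1 -175.7  -27.4] units [ 8.1  -3.51 -0.55] F [ 0.8 -1.2 -0. ] w -0.001
turn deg [-18.84   5.74 -30.78] units [-3.77  1.15 -6.16]
```

```bash
python3 -m jog '[[[0.85,-0.37,-0.2],[0,0,0]],[[0.85,-0.37,-0.2],[0,0,0]],[[0.85,-0.37,-0.15],[0,0,0]],[[0.85,-0.37,0],[0,0,0]],[[0.85,-0.37,0],[0,0,0]],[[0.85,-0.37,0],[0,0,0]],[[0.85,-0.37,0],[0,0,0]],[[0.85,-0.37,0],[0,0,0]]]'
python3 -m jog '[[[0.6,-0.25,0],[-0.75,0.23,-1]],[[0.4,-0.2,0],[-0.75,0.23,-1]],[[0,0,0],[-0.75,0.23,-1]],[[0,0,0],[-0.75,0.23,-1]],[[0,0,0],[-0.75,0.23,-1]],[[0,0,0],[0,0,-1]],[[0,0,0],[0,0,0]]]' 0.4
python3 -c "
from h import *
plan(M+.125*n,RG)"
```

```text
time: 7.6
tcp_pos: [0.5337, 0.1032, 0.2293]
eef_rot: [-3.141, 0.0, 1.184]
force: [-0.1, 0.1, -0.8]
grip_width: -0.001
time: 8.3
tcp_pos: [0.5291, 0.1557, 0.2284]
eef_rot: [2.804, 0.003, 1.711]
force: [-0.3, -0.3, -0.3]
grip_width: 0.702
t 8.3 tcp [0.5291 0.1557 0.2284] shift mm tool [13.5 10.9 -2.6] units [ 0.27  0.22 -0.05] F [-0.3 -0.3 -0.3] w 0.702
turn deg [-0.66  0.5  -0.85] units [-0.13  0.1  -0.17]
```

```bash
python3 -m jog '[[[0.27,0.22,0],[-0.13,0.1,-0.17]],[[0,0,0],[0,0,0]],[[0,0,0],[0,0,0]]]'
python3 -c "
from h import *
plan(M+.125*n,RG);axis()
from plant import cams
for k in ('side','top'):
    c=cams.capture(k); np.savez(f'{k}2.npz',**c)
a=np.load('side2.npz')['frame'][170:290,190:330,::-1]
b=np.load('top2.npz')['frame'][130:250,130:270,::-1]
cv2.imwrite('pics/s2.png',cv2.resize(a,None,fx=5,fy=5))
cv2.imwrite('pics/t2.png',cv2.resize(b,None,fx=5,fy=5))"
```

```text
time: 8.6
tcp_pos: [0.5402, 0.171, 0.2334]
eef_rot: [2.79, -0.0, 1.727]
force: [-0.4, -0.9, -0.6]
grip_width: 0.705
t 8.6 tcp [0.5402 0.171  0.2334] shift mm tool [-0.1 -3.1 -2.2] units [-0.   -0.06 -0.04] F [-0.4 -0.9 -0.6] w 0.705
turn deg [ 0.14  0.   -0.03] units [ 0.03  0.   -0.01]
along 122.8 x,y mm [0.1 3.1 0. ] tilt 0.14 F tool [-0.8 -0.7  0.4] T [-0.05  0.2  -0.  ] w 0.705
```

View pics/s2.png

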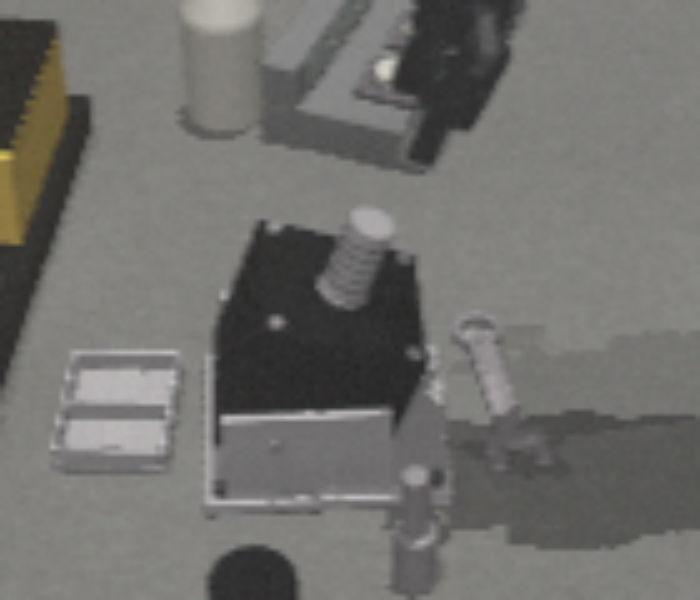

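View pics/t2.png

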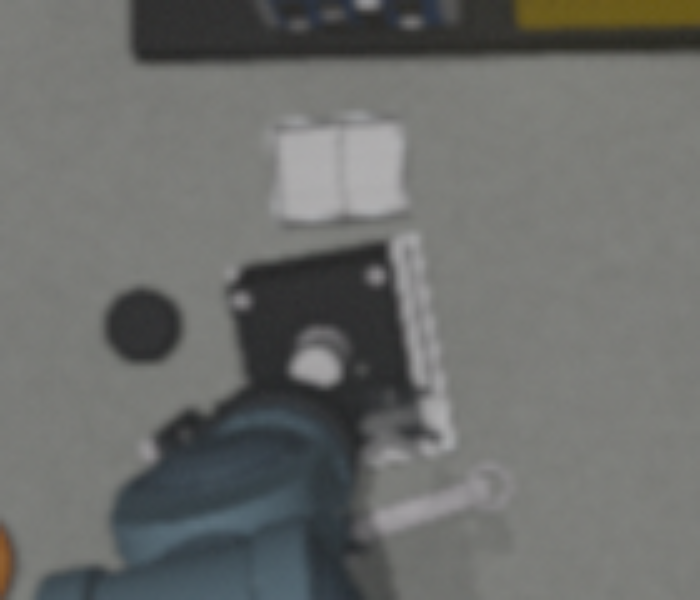

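```bash
python3 -c "
from h import *
t=np.array([.5402,.171,.2334])
for p in (t,t+.036*xt,t-.036*xt,t+.012*n+.036*xt,t+.012*n-.036*xt,M+.056*n):
    print('side',((proj('side2.npz',p)-[190,170]+.5)*5).round(), 'top',((proj('top2.npz',p)-[130,130]+.5)*5).round())"
```

```text
side [[408. 132.]] top [[306. 391.]]
side [[412. 172.]] top [[242. 402.]]
side [[404.  93.]] top [[370. 379.]]
side [[420. 155.]] top [[239. 407.]]
side [[411.  77.]] top [[369. 384.]]
side [[373. 221.]] top [[316. 371.]]
```

```bash
python3 -m jog '[[[0,-0.06,0.3],[0,0,0]],[[0,0,0.4],[0,0,0]],[[0,0,0.4],[0,0,0]],[[0,0,0.3],[0,0,0]],[[0,0,0],[0,0,0]]]'
python3 -c "
from h import *
axis()"
```

```text
time: 9.2
tcp_pos: [0.559, 0.1731, 0.1637]
eef_rot: [2.795, 0.0, 1.727]
force: [-0.8, -0.7, 0.6]
grip_width: 0.697
along 50.7 x,y mm [-0.8 -3.   0. ] tilt 0.18 F tool [-0.6 -0.7 -0.8] T [-0.04  0.28  0.03] w 0.697
```

```bash
python3 -m jog '[[[0,0,0],[0,0,0]],[[0,0,0],[0,0,0]]]'
python3 -c "
from h import *
axis()"
python3 -m jog '[[[0,0,0.3],[0,0,0]],[[0,0,0.2],[0,0,0]],[[0,0,0.2],[0,0,0]],[[0,0,0],[0,0,0]],[[0,0,0],[0,0,0]]]'
python3 -c "
from h import *
axis()"
```

```text
time: 9.4
tcp_pos: [0.5609, 0.1737, 0.1675]
eef_rot: [2.789, 0.0, 1.727]
force: [0.1, -1.1, 0.6]
grip_width: 0.699
along 53.7 x,y mm [-0.6  0.2  0. ] tilt 0.2 F tool [-1.1  0.1 -0.6] T [-0.02  0.29 -0.01] w 0.699
time: 9.9
tcp_pos: [0.572, 0.1755, 0.1333]
eef_rot: [2.791, 0.0, 1.727]
force: [-0.1, 0.2, -0.0]
grip_width: 0.703
along 17.7 x,y mm [-0.5 -0.9  0. ] tilt 0.08 F tool [ 0.2 -0.1 -0. ] T [-0.06  0.27 -0.04] w 0.703
```

```bash
python3 -m jog '[[[0,0,0.08],[0,0,0]],[[0,0,0],[0,0,0]],[[0,0,0],[0,0,0]]]'
python3 -c "
from h import *
axis()
from plant import cams
for k in ('side','top'):
    c=cams.capture(k); np.savez(f'{k}3.npz',**c)
a=np.load('side3.npz')['frame'][170:290,190:330,::-1]
b=np.load('top3.npz')['frame'][130:250,130:270,::-1]
cv2.imwrite('pics/s3.png',cv2.resize(a,None,fx=5,fy=5))
cv2.imwrite('pics/t3.png',cv2.resize(b,None,fx=5,fy=5))"
```

```text
time: 10.2
tcp_pos: [0.5737, 0.1758, 0.1299]
eef_rot: [2.79, 0.0, 1.727]
force: [-0.6, -0.5, -0.4]
grip_width: 0.696
along 13.9 x,y mm [-0.5 -0.5  0. ] tilt 0.12 F tool [-0.4 -0.8  0.1] T [-0.01  0.29  0.04] w 0.696
```

View pics/s3.png

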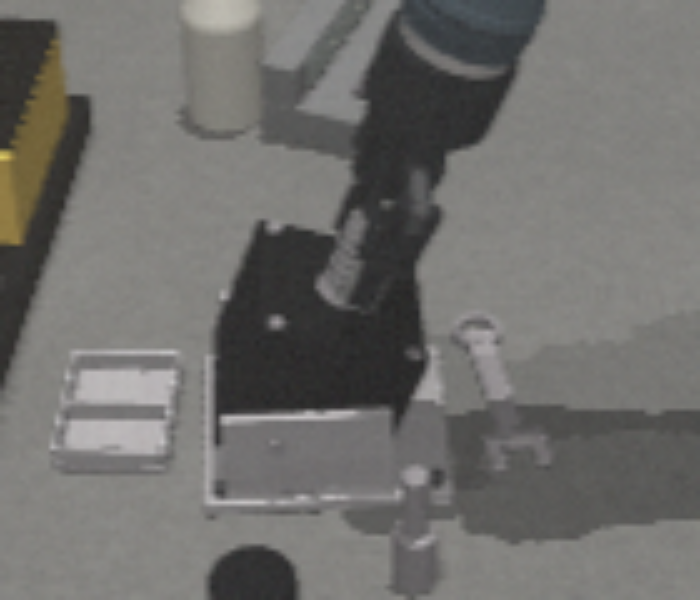

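```bash
python3 -c "
from h import *
t=np.array([.5737,.1758,.1299]); yt=np.cross(zt,xt)
for p in (t+.030*xt+.008*n,t+.03*xt+.011*yt+.008*n,t+.03*xt-.011*yt+.008*n,t+.045*xt+.011*yt+.01*n,t+.045*xt-.011*yt+.01*n,M+.03*n,M+.056*n):
    print('side',((proj('side2.npz',p)-[190,170]+.5)*5).round())"
```

```text
side [[357. 298.]]
side [[339. 294.]]
side [[375. 302.]]
side [[341. 309.]]
side [[378. 317.]]
side [[358. 254.]]
side [[373. 221.]]
```

```bash
python3 -c "
from h import *
a=np.load('side3.npz')['frame'][195:240,240:290,::-1]
a0=np.load('side0.npz')['frame'][195:240,240:290,::-1]
f=lambda a:cv2.convertScaleAbs(cv2.resize(a,None,fx=8,fy=8,interpolation=cv2.INTER_CUBIC),alpha=1.8,beta=0)
cv2.imwrite('pics/s3b.png',np.hstack([f(a0),f(a)]))
b=np.load('top3.npz')['frame'][170:230,160:230,::-1]
cv2.imwrite('pics/t3b.png',f(b))
c,K,R,t=load('side0.npz');print(-R.T@t)
W=dep('side3.npz')
for v in (222,226,229,231):
  print(v,[tuple(W[v,u].round(3)) for u in range(252,272,2)])
"
```

```text
[0.45731002 1.10565074 0.94904107]
222 [(np.float64(0.598), np.float64(0.163), np.float64(0.125)), (np.float64(0.593), np.float64(0.157), np.float64(0.121)), (np.float64(0.583), np.float64(0.182), np.float64(0.143)), (np.float64(0.576), np.float64(0.188), np.float64(0.149)), (np.float64(0.568), np.float64(0.208), np.float64(0.167)), (np.float64(0.56), np.float64(0.228), np.float64(0.185)), (np.float64(0.554), np.float64(0.236), np.float64(0.192)), (np.float64(0.549), np.float64(0.231), np.float64(0.188)), (np.float64(0.544), np.float64(0.227), np.float64(0.185)), (np.float64(0.538), np.float64(0.231), np.float64(0.189))]
226 [(np.float64(0.596), np.float64(0.175), np.float64(0.121)), (np.float64(0.589), np.float64(0.181), np.float64(0.127)), (np.float64(0.583), np.float64(0.188), np.float64(0.133)), (np.float64(0.574), np.float64(0.208), np.float64(0.151)), (np.float64(0.568), np.float64(0.21), np.float64(0.153)), (np.float64(0.562), np.float64(0.218), np.float64(0.161)), (np.float64(0.556), np.float64(0.216), np.float64(0.16)), (np.float64(0.55), np.float64(0.217), np.float64(0.161)
[... 606 characters left out ...]
4(0.55), np.float64(0.166), np.float64(0.105)), (np.float64(0.544), np.float64(0.16), np.float64(0.099))]
231 [(np.float64(0.593), np.float64(0.198), np.float64(0.121)), (np.float64(0.588), np.float64(0.194), np.float64(0.119)), (np.float64(0.582), np.float64(0.193), np.float64(0.118)), (np.float64(0.574), np.float64(0.211), np.float64(0.135)), (np.float64(0.568), np.float64(0.211), np.float64(0.135)), (np.float64(0.562), np.float64(0.217), np.float64(0.141)), (np.float64(0.557), np.float64(0.208), np.float64(0.134)), (np.float64(0.555), np.float64(0.179), np.float64(0.107)), (np.float64(0.549), np.float64(0.178), np.float64(0.107)), (np.float64(0.543), np.float64(0.174), np.float64(0.104))]
```

View pics/s3b.png

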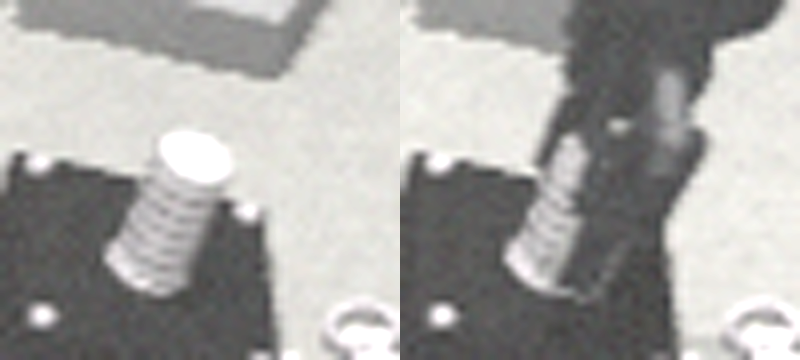

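View pics/t3b.png

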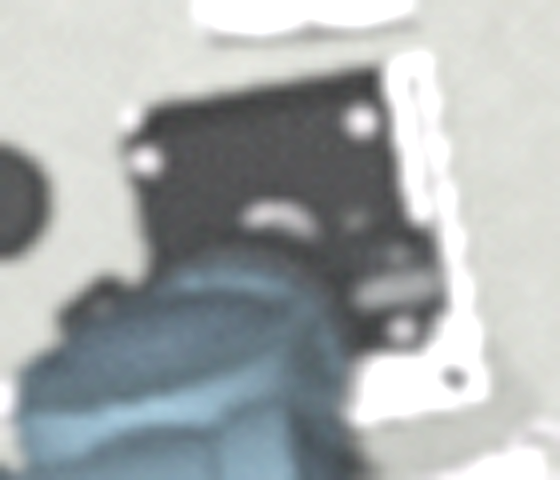

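The finger depth points centre on (0.566, 0.213, 0.142), against an expected (0.564, 0.213, 0.141). The jaws therefore straddle the handle correctly, and I can close them.

```bash
python3 -m jog '[[[0,0,0],[0,0,0]],[[0,0,0],[0,0,0]],[[0,0,0],[0,0,0]],[[0,0,0],[0,0,0]],[[0,0,0],[0,0,0]],[[0,0,0],[0,0,0]]]' -1
python3 -c "
from h import *
axis()"
python3 -m jog '[[[0,0,0],[0,0,0]],[[0,0,0],[0,0,0]],[[0,0,0],[0,0,0]]]'
python3 -c "
from h import *
axis()"
```

```text
time: 10.9
tcp_pos: [0.5736, 0.1759, 0.13]
eef_rot: [2.79, -0.0, 1.727]
force: [-2.9, -0.2, 5.3]
grip_width: 0.314
along 14.1 x,y mm [-0.4 -0.6  0. ] tilt 0.12 F tool [ 0.2 -0.9 -6. ] T [ 0.07  0.57 -0.  ] w 0.314
time: 11.2
tcp_pos: [0.5736, 0.1759, 0.13]
eef_rot: [2.79, -0.0, 1.727]
force: [-3.7, -0.1, 5.0]
grip_width: 0.311
along 14.1 x,y mm [-0.4 -0.6 -0. ] tilt 0.12 F tool [ 0.5 -1.8 -6. ] T [0.07 0.59 0.02] w 0.311
```

```bash
python3 -m jog '[[[0,0,-0.05],[0,0,0]],[[0,0,-0.05],[0,0,0]],[[0,0,-0.05],[0,0,0]],[[0,0,-0.05],[0,0,0]],[[0,0,0],[0,0,0]],[[0,0,0],[0,0,0]]]'
python3 -c "
from h import *
axis()"
```

```text
time: 11.8
tcp_pos: [0.57, 0.1751, 0.1391]
eef_rot: [2.791, 0.0, 1.727]
force: [-0.1, 0.3, -2.9]
grip_width: 0.314
along 23.8 x,y mm [-0.6 -0.9  0. ] tilt 0.1 F tool [ 0.3 -1.1  2.7] T [0.08 0.39 0.07] w 0.314
```

Lateral forces are about 1 N and the axial pull is 2.7 N, close to the gauge's weight. I'll continue drawing.

```bash
python3 -m jog '[[[0,0,-0.05],[0,0,0]],[[0,0,-0.06],[0,0,0]],[[0,0,-0.06],[0,0,0]],[[0,0,-0.06],[0,0,0]],[[0,0,-0.05],[0,0,0]],[[0,0,0],[0,0,0]],[[0,0,0],[0,0,0]]]'
python3 -c "
from h import *
axis()"
```

```text
time: 12.5
tcp_pos: [0.5653, 0.1743, 0.1523]
eef_rot: [2.791, 0.0, 1.727]
force: [0.8, 0.4, -3.0]
grip_width: 0.312
along 37.9 x,y mm [-0.6 -0.9 -0. ] tilt 0.1 F tool [ 0.2 -0.2  3.1] T [-0.04  0.46  0.05] w 0.312
```

Drawn 23.8 mm so far, with 11 mm to go.

```bash
python3 -m jog '[[[0,0,-0.05],[0,0,0]],[[0,0,-0.06],[0,0,0]],[[0,0,-0.06],[0,0,0]],[[0,0,-0.05],[0,0,0]],[[0,0,0],[0,0,0]],[[0,0,0],[0,0,0]],[[0,0,0],[0,0,0]],[[0,0,0],[0,0,0]]]'
python3 -c "
from h import *
axis()
from plant import cams
for k in ('side','top'):
    c=cams.capture(k); np.savez(f'{k}4.npz',**c)
f=lambda a:cv2.resize(a,None,fx=8,fy=8,interpolation=cv2.INTER_CUBIC)
a=np.load('side4.npz')['frame'][185:250,230:310,::-1]
cv2.imwrite('pics/s4.png',cv2.convertScaleAbs(f(a),alpha=1.8))
a=np.load('side4.npz')['frame'][:,:,::-1]
cv2.imwrite('pics/s4f.png',cv2.resize(a,(768,576)))"
```

```text
time: 13.3
tcp_pos: [0.5616, 0.1738, 0.1624]
eef_rot: [2.791, 0.0, 1.727]
force: [0.4, -0.0, -2.8]
grip_width: 0.315
along 48.7 x,y mm [-0.6 -0.9  0. ] tilt 0.1 F tool [-0.1 -0.6  2.8] T [ 0.01  0.52 -0.03] w 0.315
```

View pics/s4.png

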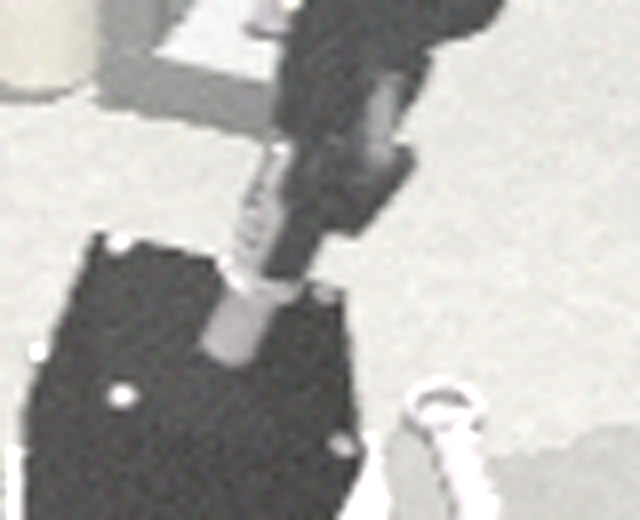

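View pics/s4f.png

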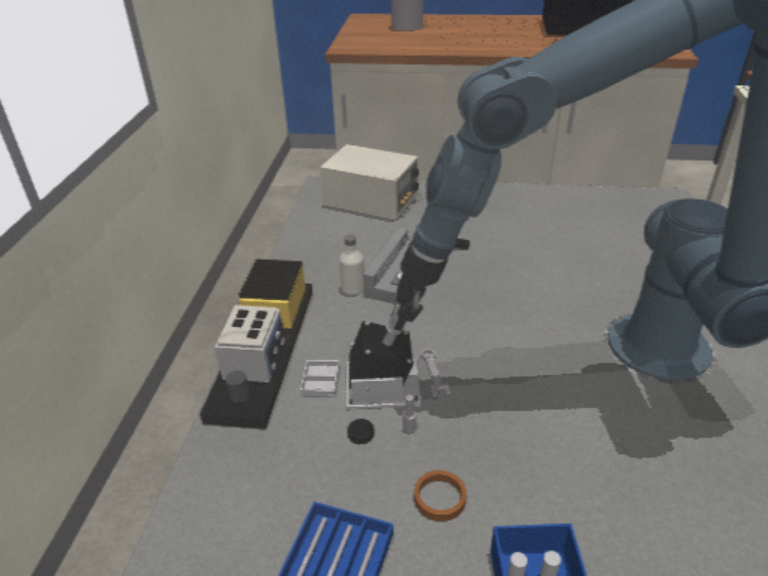

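The rod stands out of the bore from its mouth at crop pixel (232,350) to the shoulder at (260,283). The bystanders look unmoved. I'll check the drawn length against the calibration.

```bash
python3 -c "
from h import *
f=lambda p:((proj('side4.npz',p)-[230,185]+.5)*8).round()[0]
print(f(M),[ (k,f(M+k*n)) for k in (.03,.035,.04)])
# camera-facing edge of the rod at mouth / shoulder
c=load('side4.npz');o=-c[2].T@c[3];v=o-M;v-=v@n*n;v/=np.linalg.norm(v)
print(f(M+.01*v),[(k,f(M+k*n+.016*v)) for k in(.03,.035,.04)])
d=np.load('side4.npz')['frame'].astype(int);e=np.load('side0.npz')['frame'].astype(int)
axis()"
```

```text
[227. 346.] [(0.03, array([253., 287.])), (0.035, array([258., 277.])), (0.04, array([262., 267.]))]
[220. 361.] [(0.03, array([242., 311.])), (0.035, array([247., 301.])), (0.04, array([251., 291.]))]
along 48.7 x,y mm [-0.6 -0.9 -0. ] tilt 0.1 F tool [ 0.7 -0.9  2.4] T [-0.12  0.58 -0.01] w 0.31
```

```bash
python3 -m jog '[[[0,0,0],[0,0,0]],[[0,0,0],[0,0,0]],[[0,0,0],[0,0,0]]]'; python3 -c "
from plant import arm
print(arm.finish_job())"
```

```text
time: 13.7
tcp_pos: [0.5617, 0.1739, 0.1626]
eef_rot: [2.791, 0.0, 1.727]
force: [0.6, 0.2, -3.5]
grip_width: 0.315
the job is handed in; nothing more can be done
None
```

I pressed and released the round, square and bar keys in that order, then drew the plug gauge about 35 mm out along its bore. I handed the job in at 13.7 s, still holding the gauge; the hand-in reports no verdict.

- **Keys:** Each key was pushed down to about 44 mm above the table, at 11–12 N, and released before the next. I didn't look again to check the keys had come back up, but the arm has been well clear of them since.
- **Drawing the gauge:** The arm moved 34.6 mm along the bore's axis. Tool tilt was 0.1° from the measured axis and the tool was about 1 mm off it. Sideways force stayed at or below about 1 N whenever I read it, and the pull was about 3 N.
- **Grip:** The jaws held steady at about 0.31 of full opening, which matches the 28 mm handle.
- **Final side view:** The bare rod shows between the bore's mouth and the shoulder. Its length agrees with 35 mm to within about 3 mm.
- **Bystanders:** They look unmoved in the last side view, which I judged by eye only. The screwdriver was mostly hidden by the arm.
- **Disagreements:** The two cameras disagreed by 2–3 mm on the key positions. Arm readings taken just after a move were up to 3 mm off until it settled.

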